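Strip the amplifier stack for fresh thermal paste

ROBOT

A 6-joint arm with a two-finger parallel gripper is mounted at the origin on the work surface. World frame = base frame: x ahead of the robot, y to its left, z up, the work surface at z = 0. Lengths are in m, angles in rad, forces in N, time in s.
With the tool pointing down it reaches from about 0.4 to 0.825 m from the base axis. Payload 7 kg.
Tool frame: the origin (TCP) lies between the finger pads; the fingertips stand 8 mm ahead of it and the grasp point (between the pads) lies 11 mm behind it (arm.finger_overhang is the distance from the TCP to the fingertips, in m); z points along the fingers, y is the line along which they close (so a half turn about z gives the same grasp; the last joint's range is limited). The gripper opens to 88 mm and grips with 3 to 60 N. Pads are 19 mm wide; open, the fingers measure 130 mm over their backs; the gripper's body (78 mm by 193 mm) begins 47 mm behind the grasp point.
Start: joints at [1.49, 0.359, 0.012, 0, -1.224, -0.288], TCP at [0.243, 0.63, 0.235] pointing down, gripper open.
Joint ranges: [-3.07, 3.07], [-1.43, 2.12], [-1.02, 1.25], [-3.03, 1.67], [-3.05, -0], [-3.03, 3.03]. Speed limits (rad/s): [2.39, 2.39, 3.01, 3.14, 3.14, 3.14].

INTERFACE

Orientations are given as [roll, pitch, yaw] about the fixed x, y, z axes, in that order (R = Rz(yaw) Ry(pitch) Rx(roll)).
In Python, from station import arm gives the robot as it stands.
- The arm moves only by the tool move_arm, never from a script. Its argument "rows" is text: rows parted by semicolons, each of 7 numbers parted by spaces: the turn, a rotation vector about the tool's x, y, z in degrees, then the shift along the tool's x, y, z in m, then the finger opening in m, from 0 to 0.0876. A call has 1 to 8 rows; each row shifts and turns the commanded pose from where the row before left it, along the tool's axes as they then stand; what a row does not reach is not made up. A row lasts 1/8 s, in which the tool goes at most 62.5 mm and 10.7 degrees, less where a joint would pass 70% of its speed; a pose out of reach is approached as far as the arm can. A call is refused whole if a number of a shift passes 0.0625 or a number of a turn 10.7, either way. A call with a gripper value outside its range is refused whole. The fingers move at their own pace and stop on an object; "squeeze" is the grip in N (left out, the last holds). Time passes only in rows, so rows that do not move let the fingers close. It gives the time, the measured TCP pose, the force, the opening and the grip force at its end, in the units of the state.
- arm.get_state(): the state, without advancing time (a new reading comes with each control period).
- arm.grab_frame(name): name is "side" or "top"; returns (picture, depth): 420x560x3 uint8, blue, green, red; 420x560 float32, m along the optical axis (not along the pixel's ray), 0 where there is no reading.
- arm.camera_model(name): a dict with "mtx" (3x3 intrinsics, pixels), "camera_from_world" (4x4, takes a point from world to camera coordinates). Camera axes: x right, y down, z forward; pixel columns grow to the right and rows downward; lengths in m; the calibration is good to about 2 mm. A picture is of the moment at which its call begins. camera_model takes no time and is no camera call.
- arm.job_done(): hands the job in; it is judged then, once.
The state is a dict: "t": time; "q": joint angles; "qd": joint speeds; "joint_efforts": joint torques, N m; "eef_pos": TCP position; "ee_rot": TCP orientation; "force": force on the tool from outside, world axes, zero at the start; "moment": the same for the moment, N m; "width": finger opening in m; "gripper_force": force on a finger pad.
Only numpy, scipy, OpenCV 4.12 (cv2) and the standard library are available. Lean on these libraries where they do the work, as an engineer would, in place of code of your own. Each camera call takes 0.05 s, during which the arm holds its last target. There are 200 camera calls.

TASK

Strip the stacked amplifier for cleaning and fresh thermal paste, from the top down, one part at a time (the screws are already out): stand the tinned filter module in the small black tray, lay the circuit board on the ledges between the two jaws of the board holder, lay the copper plate on the dark abrasive sheet of the glass plate, wholly on it and square with it, and last put the finned heatsink in the white washing tray. Lay every part down right way up as it is now, without dropping it, and leave the solvent bottle and the multimeter where they are.

Things in the scene. Friction and masses are not known exactly. Their poses are not given: they have to be found in the camera images.
- filter_module: top of the stack: screened filter module, 64 x 44 mm, 34.5 mm high. Four brass legs (14 mm high, at x +-27, y +-15 mm) carry a green board (14 to 16.5 mm up) and on it a bright tin-plate can, 60 (x) x 40 (y) mm, 16.5 to 34.5 mm up: grip the can across y. About 70 g. Origin: centre of its underside, between the feet; z up, x along its length.
- amp_board: second in the stack, under the filter module: green circuit board 110 (x) x 56 (y) x 2.5 mm, 75 g. Mid-way along each long edge, flush with it, a white wire header 44 (x) x 8 mm, top 12.5 mm above the underside: grip across y (56 mm) on these. Small parts at both ends, up to 15 mm above the underside. Origin: centre of the underside, z up, x along its length.
- spreader: third in the stack: copper heat-spreader plate, 130 (x) x 62 (y) x 8 mm, about 0.55 kg. It overhangs the heatsink by 2 mm on each long side. Origin: centre of the underside, z up, x along its length.
- heatsink: bottom of the stack, on the work surface: dark finned aluminium heatsink 170 (x) x 58 (y) x 32 mm, fins down and along x, flat 7 mm base on top, flat long sides to grip across y. About 0.4 kg. Origin: centre of the underside, z up, x along its length. The stacked parts lie centred and square on one another within about 3 mm and 0.05 rad.
- small_tray: place of the filter module: shallow open black plastic tray, outside 110 (x) x 84 (y) x 10 mm high, walls and floor 3 mm: the floor inside is 104 x 78 mm, 3 mm above its underside. Fixed. Origin: centre of its underside, z up.
- board_holder: place of the circuit board: two black jaws on steel rods, fixed. Each jaw has a ledge 34 mm above the holder's underside, from 44 to 62 mm either side of the origin in x, 64 mm wide (y). Behind it a stop 44 mm high, its face sloping outwards from 60 to 66 mm. The board bridges the jaws, length along x, either way round. Clamp knob at +x, out to 102 mm. Origin: centre of the underside, z up.
- lapping_plate: place of the copper plate: pale green glass plate 180 (x) x 110 (y) x 10 mm with a dark grey abrasive sheet 165 (x) x 95 (y) mm centred on it; top of the sheet 11.5 mm above the underside. Fixed. Origin: centre of the underside, z up; the copper plate's length goes along x.
- wash_tray: place of the heatsink: shallow open white tray, outside 206 (x) x 100 (y) x 14 mm high, walls and floor 3 mm: the floor inside is 200 x 94 mm, 3 mm above its underside. Fixed. Origin: centre of its underside, z up; the heatsink's length goes along x.
- solvent_bottle: bystander: standing whitish plastic bottle, 72 mm in diameter, 190 mm high, loose. Origin: centre of its underside.
- multimeter: bystander: black hand multimeter lying on its back, 88 (x) x 180 (y) x 40 mm, loose. Origin: centre of its underside.
There are look-alikes about, which are no part of the job. Of the things that look like the wash_tray, the largest one is meant.

How it is judged:
By the outcome, as a careful person would: the job done as asked, in the order asked, and still so for the second after the job is handed in, with the robot touching nothing.
It also fails if it takes over 120 s, if anything falls off the work surface, if the arm or the gripper's body presses on something with over 40 N, if the wrist force passes 120 N, or if a joint passes its speed limit or range.

## Working session

There is one attempt and no reset: what is moved stays moved. The work goes in short steps, Python scripts to look and compute and a tool call to move; the robot and the scene stay as the last step left them, time stands still between calls to the robot, and variables do not carry over. Pictures are saved under pics/ and viewed, at most 14 in all, crops included, and the job is handed in when it is done.

Besides the shell and the picture viewer there is one more tool, called after "Call:" by a JSON object that holds its "api" and its "payload". move_arm: Moves the arm, as the interface text tells. Its arguments: {"type":"object","properties":{"rows":{"type":"string"},"squeeze":{"type":"number"}},"required":["rows"]}

```bash
ls; mkdir -p pics; python3 - <<'E'
from station import arm
import cv2,numpy as np
for n in("top","side"):
    p,d=arm.grab_frame(n);cv2.imwrite(f"pics/{n}0.png",p);np.save(f"{n}0.npy",d)
    m=arm.camera_model(n);print(n,m["mtx"].round(1).tolist(),m["camera_from_world"].round(3).tolist())
print(arm.get_state(),arm.finger_overhang)
E
```

```text
pics
top [[435.2, 0.0, 281.2], [0.0, 435.2, 205.1], [0.0, 0.0, 1.0]] [[-0.007, -1.0, -0.001, -0.067], [-0.996, 0.007, -0.094, 0.548], [0.094, 0.0, -0.996, 1.149], [0.0, 0.0, 0.0, 1.0]]
side [[411.2, 0.0, 282.1], [0.0, 411.2, 206.6], [0.0, 0.0, 1.0]] [[-0.987, -0.163, 0.006, 0.503], [-0.119, 0.697, -0.708, 0.154], [0.112, -0.699, -0.707, 0.939], [0.0, 0.0, 0.0, 1.0]]
{'t': 0.1, 'q': array([ 1.49011550e+00,  3.59322291e-01,  1.11470680e-02, -3.05735476e-04,
       -1.22409751e+00, -2.88100239e-01]), 'qd': array([ 4.26773165e-04, -3.06032696e-03,  2.04940346e-03,  4.00298750e-04,
       -1.29414357e-03,  2.70823161e-05]), 'joint_efforts': array([-9.48282577e-04, -5.84162843e+01,  2.93753046e+01,  7.01555818e+00,
        1.01551219e-02, -5.43143301e-05]), 'eef_pos': array([0.24319478, 0.62920967, 0.23371084]), 'ee_rot': array([ 3.14009542e+00, -1.43952895e-04, -3.68885058e-01]), 'force': array([ 0.22507638, -0.22335909,  0.01678792]), 'moment': array([0.01462559, 0.05854625, 0.01199427]), 'gripper_force': 0.0, 'width': 0.08773243184675701} 0.008
```

View pics/top0.png

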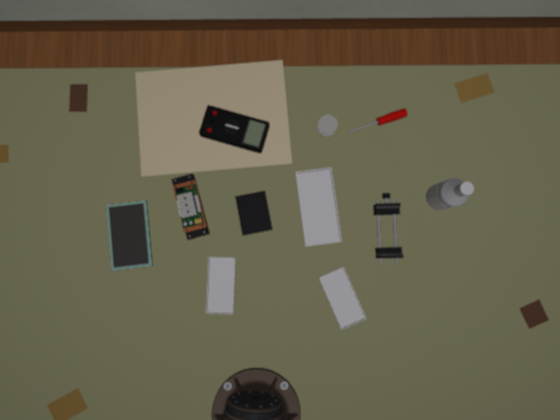

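View pics/side0.png

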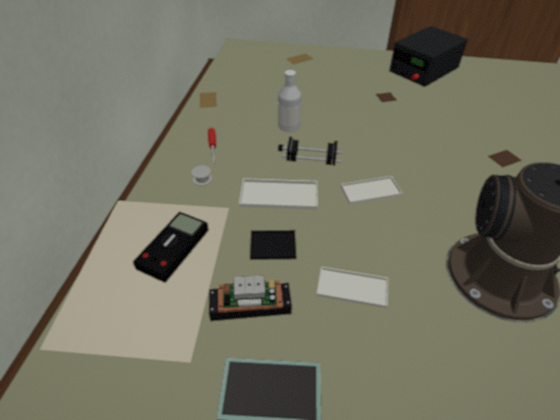

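```bash
cat > h.py <<'E'
import numpy as np,cv2
from station import arm
def world(n,d):
    m=arm.camera_model(n);K=m["mtx"];T=m["camera_from_world"]
    v,u=np.indices(d.shape)
    p=np.stack([(u-K[0,2])/K[0,0]*d,(v-K[1,2])/K[1,1]*d,d],-1)
    w=(p-T[:3,3])@T[:3,:3]; w[d==0]=np.nan
    return w
def ray(n,uv,z):
    m=arm.camera_model(n);K=m["mtx"];T=m["camera_from_world"]
    uv=np.atleast_2d(uv).astype(float)
    r=np.c_[(uv-K[:2,2])/[K[0,0],K[1,1]],np.ones(len(uv))]@T[:3,:3]
    c=-T[:3,:3].T@T[:3,3]
    return c+r*((z-c[2])/r[:,2])[:,None]
def pix(n,w):
    m=arm.camera_model(n);c=np.atleast_2d(w)@m["camera_from_world"][:3,:3].T+m["camera_from_world"][:3,3]
    q=c@m["mtx"].T;return q[:,:2]/q[:,2:]
def ortho(n,p,c,yaw,z,w=.24,h=.16,s=3000):
    # rectified view of plane z around c: columns along part's x, rows along its -y
    ex=np.array([np.cos(yaw),np.sin(yaw)]);ey=np.array([-ex[1],ex[0]])
    dst=np.array([[-w/2,h/2],[w/2,h/2],[w/2,-h/2],[-w/2,-h/2]])
    W=np.c_[c+dst[:,:1]*ex+dst[:,1:]*ey,np.full(4,z)]
    src=pix(n,W).astype(np.float32)
    o=np.array([[0,0],[w*s,0],[w*s,h*s],[0,h*s]],np.float32)
    return cv2.warpPerspective(p,cv2.getPerspectiveTransform(src,o),(int(w*s),int(h*s)),flags=cv2.INTER_CUBIC)
E
python3 - <<'E'
from h import *
p=cv2.imread("pics/top0.png");d=np.load("top0.npy");w=world("top",d)
print("table z",np.nanmedian(w[330:400,100:190,2]),np.nanstd(w[330:400,100:190,2]),np.nanmedian(w[150:160,480:540,2]))
ps=cv2.imread("pics/side0.png");ws=world("side",np.load("side0.npy"))
print("side table",np.nanmedian(ws[250:290,400:440,2]))
c=p[160:320,90:480]
c=cv2.resize(np.clip(c.astype(float)*1.8,0,255).astype(np.uint8),None,fx=2.05,fy=2.05,interpolation=cv2.INTER_CUBIC)
cv2.imwrite("pics/crop.png",c)
m=(w[...,2]>.006).astype(np.uint8)
n,l,s,ce=cv2.connectedComponentsWithStats(m)
for i in range(1,n):
    if s[i,4]<80 or ce[i][1]>340 or ce[i][1]<75: continue
    q=w[l==i]; r=cv2.minAreaRect((q[:,:2]*1000).astype(np.float32))
    print(ce[i].round(),s[i,4],"rect",np.round(r[0],1),np.round(r[1],1),round(r[2],1),"z",np.percentile(q[:,2],[5,50,95]).round(4))
E
```

```text
table z -0.0003282099715883637 0.002274183919360771 -0.000990064060158479
side table -0.0010447739653782035
[234. 129.] 2169 rect [763.8  56.1] [182.9  99.9] 74.7 z [0.0256 0.0337 0.0391]
[386. 119.] 350 rect [ 779.8 -339.5] [ 24.9 167.8] 18.4 z [0.0118 0.021  0.0263]
[328. 124.] 299 rect [ 769.7 -199.5] [52.5 52.4] 0.9 z [0.0256 0.0292 0.0335]
[318. 206.] 302 rect [ 544.4 -172. ] [205.9 100.2] 7.0 z [0.0069 0.0131 0.0174]
[190. 207.] 1506 rect [546.4 174.8] [171.3  62.7] 14.9 z [0.0285 0.0429 0.0784]
[449. 194.] 1096 rect [ 567.1 -498.7] [71.7 63.7] 19.7 z [0.0263 0.124  0.1896]
[387. 229.] 915 rect [ 483.3 -357.3] [190.5  65.3] 1.1 z [0.0094 0.0325 0.0448]
[129. 235.] 2646 rect [471.  343.9] [181.6 112. ] 6.2 z [0.0075 0.011  0.015 ]
```

View pics/crop.png

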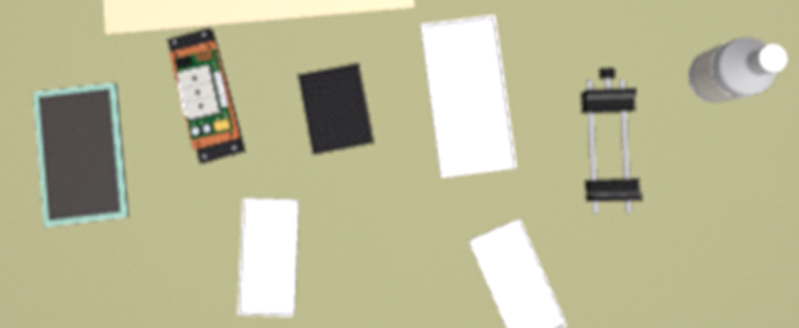

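```bash
cat > mont.py <<'E'
from h import *
import sys
p={n:np.clip(cv2.imread(f"pics/{n}0.png").astype(float)*1.7,0,255).astype(np.uint8) for n in("top","side")}
r=np.radians
T=[("tray",(.535,.050),r(9),.010,[(110,84)]),("can",(.5464,.1748),r(14.9),.077,[(60,40)]),("hs",(.5464,.1748),r(14.9),.032,[(170,58)]),
("holder",(.479,-.357),r(1.1),.044,[(132,64),(88,64)]),("lap",(.471,.3439),r(6.2),.0115,[(180,110),(165,95)]),("wash",(.5444,-.172),r(7),.014,[(206,100)])]
rows=[]
for n in("top","side"):
  row=[]
  for nm,c,y,z,bx in T:
    o=ortho(n,p[n],np.array(c),y,z,w=.22,h=.13,s=1200)
    for a,b in bx:
      k=1.2;cx,cy=o.shape[1]/2,o.shape[0]/2
      cv2.rectangle(o,(int(cx-a*k/2),int(cy-b*k/2)),(int(cx+a*k/2),int(cy+b*k/2)),(255,0,255),1)
    row.append(o)
  rows.append(row)
R=[np.hstack([rows[0][i],rows[0][i+1],rows[1][i],rows[1][i+1]])[:,:] for i in(0,2,4)]
m=np.vstack(R);print(m.shape)
cv2.imwrite("pics/m.png",cv2.resize(m,(800,int(m.shape[0]*800/m.shape[1])),interpolation=cv2.INTER_AREA)) if 0 else None
A=np.vstack([np.hstack([rows[0][i],rows[1][i],]) for i in range(0,6)])
cv2.imwrite("pics/m1.png",A[:468]);cv2.imwrite("pics/m2.png",A[468:])
E
python3 mont.py
```

```text
(468, 1056, 3)
```

View pics/m1.png

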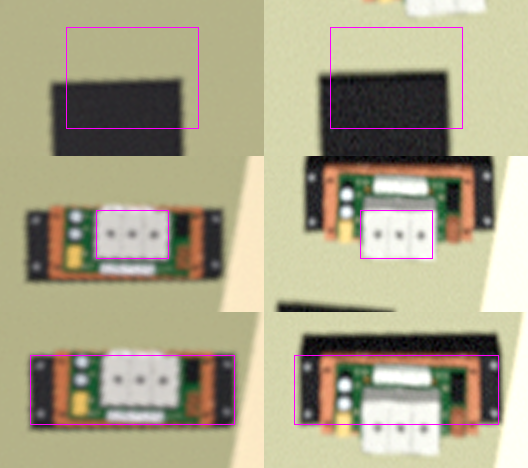

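View pics/m2.png

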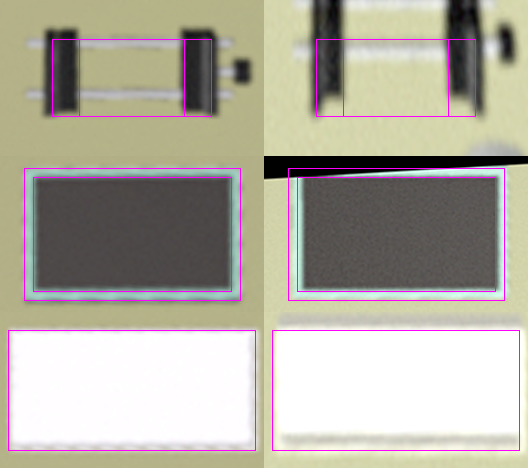

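```bash
python3 - <<'E'
from h import *
p={n:cv2.imread(f"pics/{n}0.png") for n in("top","side")}
def seg(n,c,yaw,z,f,w,h,off=(0,0),mn=300):
    s=3000;o=ortho(n,p[n],np.array(c),yaw,z,w,h,s)
    m=f(o.astype(int)).astype(np.uint8)
    k,l,st,ce=cv2.connectedComponentsWithStats(m)
    for i in range(1,k):
        if st[i,4]<mn*9:continue
        v,u=np.where(l==i);q=np.c_[u-w*s/2,h*s/2-v].astype(np.float32)/3
        ca,sa=np.cos(yaw),np.sin(yaw);r=cv2.minAreaRect(q)
        a=r[2]; a=a-90 if a>45 else a
        C=np.array(c)+np.array([[ca,-sa],[sa,ca]])@np.array(r[0])/1000
        x1,x2,y1,y2=[np.percentile(q[:,j],pp) for j in(0,1) for pp in(1,99)]
        print(n,"local",np.round(r[0],1),np.round(r[1],1),"dyaw",round(a,1),"C",C.round(4),"bbox",np.round([x1,x2,y1,y2],1))
r=np.radians
dark=lambda o:o.max(2)<55
for n in p: print("tray");seg(n,(.529,.006),r(9),.010,dark,.16,.14)
print("holder");seg("top",(.479,-.357),r(1.1),.044,dark,.22,.13)
print("hs dark");
for n in p: seg(n,(.5464,.1748),r(14.9),.032,dark,.2,.1)
print("copper")
cop=lambda o:(o[...,2]>1.7*o[...,0])&(o[...,2]>o[...,1]*1.25)
for n in p: seg(n,(.5464,.1748),r(14.9),.040,cop,.16,.1)
print("can")
for n in p:
    o=ortho(n,p[n],np.array((.5464,.1748)),r(14.9),.077,.12,.09); print(np.percentile(o.min(2),[5,50,90,95]))
    seg(n,(.5464,.1748),r(14.9),.077,lambda o:(o.min(2)>95)&(o.max(2)-o.min(2)<16),.09,.07)
print("sheet")
for n in p: seg(n,(.471,.3439),r(6.2),.0115,dark,.2,.14) 
E
```

```text
tray
top local [ 0.4 -0.7] [107.4  81.1] dyaw 1.7 C [0.5295 0.0054] bbox [-52.   52.7 -40.3  39. ]
tray
side local [3.  3.1] [105.6  87.2] dyaw 1.6 C [0.5315 0.0095] bbox [-48.7  54.3 -39.3  45.3]
holder
top local [-59.5   5.5] [70.3 27. ] dyaw 0.0 C [ 0.4194 -0.3526] bbox [-72.  -46.7 -27.3  39.3]
top local [55.8  5.3] [70. 29.] dyaw 0.0 C [ 0.5347 -0.3506] bbox [ 41.7  70.  -27.   39.3]
hs dark
top local [76.5 -0.5] [59.7 16.3] dyaw -0.7 C [0.6204 0.194 ] bbox [ 69.   84.  -29.3  28.7]
top local [-75.1  -1.9] [18.8 59.8] dyaw 0.7 C [0.4743 0.1537] bbox [-84.  -66.3 -31.3  27.3]
top local [48.1 -0.5] [56.1 19.1] dyaw -6.5 C [0.5931 0.1867] bbox [ 38.3  56.3 -27.6  26.7]
side local [ 3.5 10.1] [166.1  72.6] dyaw 0.4 C [0.5472 0.1855] bbox [-78.3  85.7 -24.7  46. ]
side local [50.2  2.1] [31.5 15.1] dyaw -3.5 C [0.5944 0.1897] bbox [ 43.   57.5 -13.   17.3]
copper
top local [-25.2  -0.3] [64. 85.] dyaw 0.0 C [0.5222 0.168 ] bbox [-67.3  11.7 -32.1  30.1]
top local [54.3 -0.3] [30.9 64.4] dyaw 5.2 C [0.5989 0.1885] bbox [ 40.   67.3 -30.7  30.3]
side local [2.9 4.3] [ 72.4 135.5] dyaw -0.9 C [0.5481 0.1797] bbox [-63.7  69.3 -29.7  38.3]
can
[ 27.  80. 120. 121.]
top local [-0.1  2.2] [44.3 60.5] dyaw -1.6 C [0.5457 0.1769] bbox [-29.3  28.7 -19.   23. ]
top local [ -4.2 -29.2] [ 7.6 43.7] dyaw -1.6 C [0.5499 0.1455] bbox [-25.3  17.  -33.  -25.7]
[ 28. 102. 142. 144.]
side local [2.6 0.5] [44.7 62.4] dyaw -1.1 C [0.5488 0.1759] bbox [-27.3  32.7 -20.7  22. ]
sheet
top local [0.3 1.2] [159.6  90.1] dyaw 0.3 C [0.4712 0.3452] bbox [-77.3  78.3 -42.7  45.3]
side local [-0.2 13. ] [199.7 114. ] dyaw -0.0 C [0.4694 0.3568] bbox [-93.3  86.7 -42.3  69.3]
```

```bash
cat > plan.py <<'E'
import sys,numpy as np,math
from station import arm
from scipy.spatial.transform import Rotation as Ro
# plan.py x y z yawdeg : rows (tool frame) to reach the pose from here
def main(x,y,z,yaw):
    s=arm.get_state();R=Ro.from_euler("xyz",s["ee_rot"]);G=Ro.from_euler("xyz",[math.pi,0,math.radians(yaw)])
    rv=np.degrees((R.inv()*G).as_rotvec());d=np.array([x,y,z])-s["eef_pos"]
    n=max(1,math.ceil(max(np.abs(d).max()/.055,np.linalg.norm(d)/.06,np.abs(rv).max()/10)))
    print("at",s["eef_pos"].round(4),np.degrees(s["ee_rot"]).round(2),"w",round(s["width"],4),"n",n,"turn/row",(rv/n).round(2))
    for i in range(n):
        t=R.inv().apply(d/n);print((rv/n).round(1),t.round(4));R=R*Ro.from_rotvec(np.radians(rv/n))
main(*map(float,sys.argv[1:]))
E
python3 plan.py .547 .1763 .15 13.5
python3 - <<'E'
from h import *
for n in("top","side"):
    w=world(n,np.load(n+"0.npy"));q=w.reshape(-1,3)
    k=(abs(q[:,0]-.478)<.1)&(abs(q[:,1]+.357)<.05)&(q[:,2]>.026)
    for sgn in(-1,1):
        j=q[k&(sgn*(q[:,0]-.478)>.03)]
        print(n,sgn,len(j),np.percentile(j,[2,50,98],axis=0).round(4).tolist())
E
```

```text
at [0.2432 0.6292 0.2337] [ 1.7991e+02 -1.0000e-02 -2.1140e+01] w 0.0877 n 10 turn/row [ 0.01  0.   -3.46]
[ 0.   0.  -3.5] [0.0447 0.0313 0.0084]
[ 0.   0.  -3.5] [0.0427 0.0339 0.0084]
[ 0.   0.  -3.5] [0.0406 0.0364 0.0084]
[ 0.   0.  -3.5] [0.0383 0.0388 0.0084]
[ 0.   0.  -3.5] [0.0359 0.0411 0.0084]
[ 0.   0.  -3.5] [0.0333 0.0432 0.0084]
[ 0.   0.  -3.5] [0.0307 0.0451 0.0084]
[ 0.   0.  -3.5] [0.0279 0.0469 0.0084]
[ 0.   0.  -3.5] [0.025  0.0485 0.0084]
[ 0.   0.  -3.5] [0.022  0.0499 0.0084]
top -1 277 [[0.4044, -0.3884, 0.0293], [0.4174, -0.3588, 0.036], [0.4319, -0.3271, 0.0465]]
top 1 321 [[0.5211, -0.3867, 0.0269], [0.5373, -0.3553, 0.0348], [0.5753, -0.3244, 0.0462]]
side -1 158 [[0.4061, -0.3858, 0.0264], [0.419, -0.3505, 0.0353], [0.4338, -0.3247, 0.0467]]
side 1 184 [[0.523, -0.3867, 0.0265], [0.5396, -0.3491, 0.0349], [0.5759, -0.3225, 0.0455]]
```

Call:
{"api": "move_arm", "payload": {"rows": "0 0 -3.5 0.045 0.031 0.008 0.0876; 0 0 -3.5 0.043 0.034 0.008 0.0876; 0 0 -3.5 0.041 0.036 0.008 0.0876; 0 0 -3.5 0.038 0.039 0.008 0.0876; 0 0 -3.5 0.036 0.041 0.008 0.0876; 0 0 -3.5 0.033 0.043 0.008 0.0876; 0 0 -3.5 0.031 0.045 0.008 0.0876; 0 0 -3.5 0.028 0.047 0.008 0.0876"}}

```text
t: 1.1
eef_pos: [0.489, 0.2666, 0.1702]
ee_rot: [3.142, 0.0, 0.122]
force: [0.2, 0.6, 0.2]
width: 0.0876
gripper_force: 0.0
```

```bash
python3 plan.py .547 .1763 .11 13.5
```

```text
at [0.489  0.2666 0.1702] [180.   0.   7.] w 0.0876 n 3 turn/row [ 0.    0.   -2.17]
[ 0.   0.  -2.2] [0.0155 0.0322 0.0201]
[ 0.   0.  -2.2] [0.0143 0.0328 0.0201]
[ 0.   0.  -2.2] [0.013  0.0333 0.0201]
```

Call:
{"api": "move_arm", "payload": {"rows": "0 0 -2.2 0.0155 0.032 0.02 0.0876; 0 0 -2.2 0.014 0.033 0.02 0.0876; 0 0 -2.1 0.013 0.0335 0.02 0.0876; 0 0 0 0 0 0 0.0876; 0 0 0 0 0 0 0.0876"}}

```text
t: 1.72
eef_pos: [0.546, 0.1776, 0.1105]
ee_rot: [3.141, 0.0, 0.233]
force: [-0.2, 0.4, 0.6]
width: 0.0879
gripper_force: 0.0
```

```bash
python3 plan.py .547 .1763 .0705 13.5; python3 - <<'E'
from h import *
p,d=arm.grab_frame("side");cv2.imwrite("pics/s1.png",cv2.resize(np.clip(p[200:400,120:420].astype(float)*1.6,0,255).astype(np.uint8),None,fx=2.6,fy=2.6))
E
```

```text
at [0.546  0.1776 0.1105] [1.7999e+02 2.0000e-02 1.3320e+01] w 0.0879 n 1 turn/row [ 0.01  0.02 -0.18]
[ 0.   0.  -0.2] [0.0007 0.0015 0.04  ]
```

View pics/s1.png

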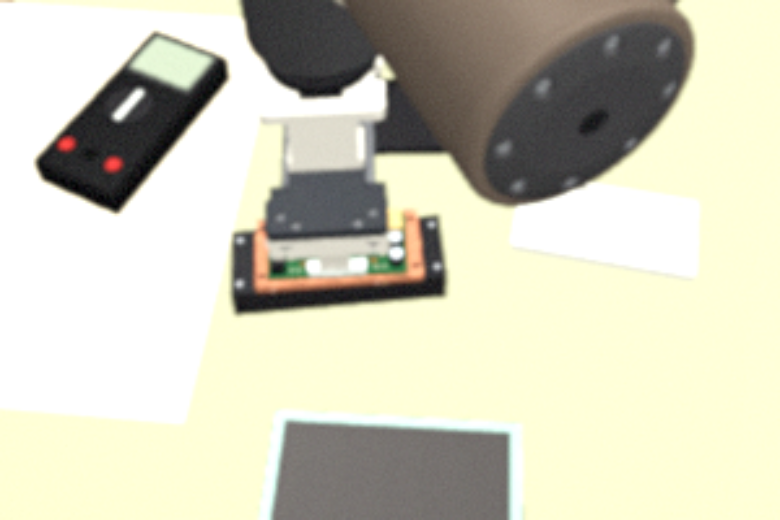

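```bash
python3 - <<'E'
from h import *
for w in [(.53,.23,.102),(.53,.23,.168),(.507,.2,.168),(.51,.27,.168),(.585,.27,.168),(.547,.176,.077)]: print(w,((pix("side",w)-[120,200])*2.6).round())
E
```

```text
(0.53, 0.23, 0.102) [[342. 266.]]
(0.53, 0.23, 0.168) [[338. 213.]]
(0.507, 0.2, 0.168) [[380. 182.]]
(0.51, 0.27, 0.168) [[354. 268.]]
(0.585, 0.27, 0.168) [[242. 252.]]
(0.547, 0.176, 0.077) [[337. 220.]]
```

```bash
python3 - <<'E'
from h import *
p,d=arm.grab_frame("side");w=world("side",d)
for r in range(120,300,10):
    print(r,[tuple((w[int(200+r/2.6),int(120+c/2.6)]*1000).round().astype(int)) if d[int(200+r/2.6),int(120+c/2.6)]>0 else 0 for c in(280,310,330,345,375)])
cv2.imwrite("pics/s2.png",cv2.resize(np.clip(p[250:330,200:310].astype(float)*1.6,0,255).astype(np.uint8),None,fx=7,fy=7,interpolation=cv2.INTER_CUBIC))
E
```

```text
120 [(np.int64(562), np.int64(232), np.int64(262)), (np.int64(543), np.int64(229), np.int64(263)), (np.int64(533), np.int64(224), np.int64(259)), (np.int64(523), np.int64(223), np.int64(260)), (np.int64(552), np.int64(14), np.int64(4))]
130 [(np.int64(638), np.int64(37), np.int64(-1)), (np.int64(544), np.int64(228), np.int64(251)), (np.int64(533), np.int64(226), np.int64(250)), (np.int64(524), np.int64(223), np.int64(248)), (np.int64(550), np.int64(25), np.int64(3))]
140 [(np.int64(635), np.int64(47), np.int64(0)), (np.int64(545), np.int64(227), np.int64(242)), (np.int64(534), np.int64(225), np.int64(241)), (np.int64(524), np.int64(224), np.int64(243)), (np.int64(548), np.int64(34), np.int64(2))]
150 [(np.int64(631), np.int64(60), np.int64(2)), (np.int64(545), np.int64(229), np.int64(233)), (np.int64(534), np.int64(225), np.int64(231)), (np.int64(525), np.int64(223), np.int64(230)), (np.int64(545), np.int64(49), np.int64(7))]
160 [(np.int64(629), np.int64(69), np.int64(-1)), (np.int64(546), np.int64(228), np.int64(221)), (np.int64(535), np.int64(226), np.int64(222)), (np.int64(525), 
[... 2477 characters left out ...]
np.int64(587), np.int64(209), np.int64(51)), (np.int64(564), np.int64(204), np.int64(50)), (np.int64(539), np.int64(237), np.int64(108)), (np.int64(528), np.int64(233), np.int64(105)), (np.int64(516), np.int64(191), np.int64(41))]
280 [(np.int64(588), np.int64(212), np.int64(41)), (np.int64(564), np.int64(207), np.int64(39)), (np.int64(550), np.int64(205), np.int64(41)), (np.int64(538), np.int64(203), np.int64(40)), (np.int64(514), np.int64(198), np.int64(39))]
290 [(np.int64(587), np.int64(217), np.int64(34)), (np.int64(564), np.int64(210), np.int64(28)), (np.int64(551), np.int64(206), np.int64(26)), (np.int64(539), np.int64(202), np.int64(23)), (np.int64(515), np.int64(196), np.int64(20))]
```

View pics/s2.png

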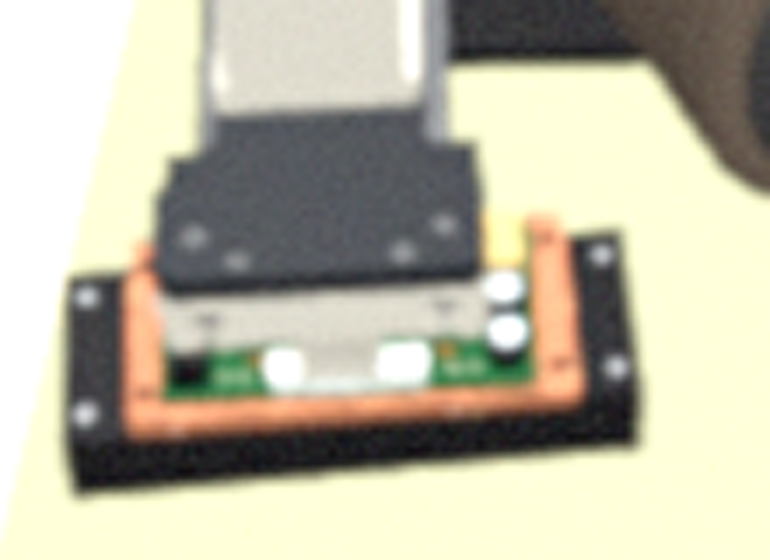

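Call:
{"api": "move_arm", "payload": {"rows": "0 0 -0.2 0.0007 0.0015 0.02 0.0876; 0 0 0 0 0 0.02 0.0876; 0 0 0 0 0 0 0.0876; 0 0 0 0 0 0 0.03; 0 0 0 0 0 0 0.03; 0 0 0 0 0 0 0.03; 0 0 0 0 0 0 0.03; 0 0 0 0 0 0 0.03", "squeeze": 15}}

```text
t: 2.82
eef_pos: [0.547, 0.1763, 0.0707]
ee_rot: [-3.141, -0.0, 0.237]
force: [0.4, -0.5, -0.3]
width: 0.0432
gripper_force: 0.0
```

Call:
{"api": "move_arm", "payload": {"rows": "0 0 0 0 0 0 0.03; 0 0 0 0 0 0 0.03; 0 0 0 0 0 0 0.03"}}

```text
t: 3.2
eef_pos: [0.547, 0.1763, 0.0706]
ee_rot: [3.141, 0.0, 0.237]
force: [0.3, -1.7, 2.2]
width: 0.0397
gripper_force: 15.0
```

Call:
{"api": "move_arm", "payload": {"rows": "0 0 0 0 0 -0.005 0.03; 0 0 0 0 0 -0.02 0.03; 0 0 0 0 0 -0.03 0.03; 0 0 0 0 0 -0.02 0.03"}}

```text
t: 3.7
eef_pos: [0.5473, 0.1766, 0.1471]
ee_rot: [-3.141, -0.001, 0.237]
force: [0.0, 0.3, -1.4]
width: 0.0399
gripper_force: 15.0
```

```bash
python3 plan.py .5305 .0065 .08 10.6
```

```text
at [0.5473 0.1766 0.1471] [-1.7998e+02 -7.0000e-02  1.3580e+01] w 0.0399 n 4 turn/row [-0.01 -0.02  0.74]
[-0.  -0.   0.7] [-0.0141  0.0404  0.0167]
[-0.  -0.   0.7] [-0.0135  0.0405  0.0167]
[-0.  -0.   0.7] [-0.013   0.0407  0.0168]
[-0.  -0.   0.7] [-0.0125  0.0409  0.0168]
```

Call:
{"api": "move_arm", "payload": {"rows": "0 0 0.7 -0.009 0.025 0 0.03; 0 0 0.7 -0.013 0.04 0.005 0.03; 0 0 0.8 -0.0135 0.04 0.02 0.03; 0 0 0.8 -0.011 0.034 0.022 0.03; 0 0 0 -0.006 0.0235 0.02 0.03; 0 0 0 0 0 0 0.03; 0 0 0 0 0 0 0.03"}}

```text
t: 4.58
eef_pos: [0.53, 0.0062, 0.0788]
ee_rot: [3.141, -0.0, 0.184]
force: [0.2, 0.1, -0.1]
width: 0.0397
gripper_force: 15.0
```

```bash
python3 plan.py .5305 .0065 .0325 10.6; python3 - <<'E'
from h import *
p,d=arm.grab_frame("side");cv2.imwrite("pics/s3.png",cv2.resize(np.clip(p[170:320,190:360].astype(float)*1.6,0,255).astype(np.uint8),None,fx=4,fy=4,interpolation=cv2.INTER_CUBIC))
E
```

```text
at [0.53   0.0062 0.0788] [ 1.7999e+02 -1.0000e-02  1.0530e+01] w 0.0397 n 1 turn/row [ 0.01 -0.01 -0.07]
[ 0.  -0.  -0.1] [ 0.0005 -0.0002  0.0463]
```

View pics/s3.png

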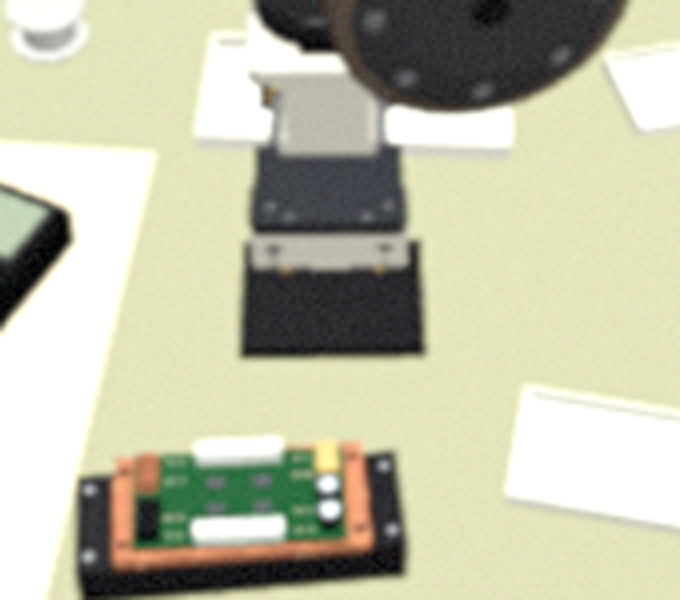

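Call:
{"api": "move_arm", "payload": {"rows": "0 0 0 0 0 0.02 0.03; 0 0 0 0 0 0.015 0.03; 0 0 0 0 0 0.008 0.03; 0 0 0 0 0 0.003 0.03; 0 0 0 0 0 0.001 0.03; 0 0 0 0 0 0 0.03"}}

```text
t: 5.38
eef_pos: [0.5301, 0.0065, 0.0319]
ee_rot: [-3.142, -0.001, 0.185]
force: [-0.4, 0.0, -0.5]
width: 0.04
gripper_force: 15.0
```

Call:
{"api": "move_arm", "payload": {"rows": "0 0 0 0 0 0.0007 0.03; 0 0 0 0 0 0.0006 0.03; 0 0 0 0 0 0 0.03"}}

```text
t: 5.75
eef_pos: [0.5302, 0.0065, 0.0311]
ee_rot: [3.142, -0.001, 0.185]
force: [-2.8, 0.6, 5.8]
width: 0.04
gripper_force: 15.0
```

Call:
{"api": "move_arm", "payload": {"rows": "0 0 0 0 0 0 0.045; 0 0 0 0 0 0 0.065; 0 0 0 0 0 0 0.075; 0 0 0 0 0 0 0.075; 0 0 0 0 0 -0.02 0.075; 0 0 0 0 0 -0.04 0.0876; 0 0 0 0 0 -0.04 0.0876"}}

```text
t: 6.62
eef_pos: [0.5296, 0.0063, 0.1311]
ee_rot: [3.141, 0.001, 0.185]
force: [0.7, 0.8, -0.7]
width: 0.0859
gripper_force: 0.0
```

```bash
cat > meas.py <<'E'
from h import *
p={n:arm.grab_frame(n)[0] for n in("top","side")}
def seg(n,c,yawd,z,f,w,h,mn=300):
    yaw=np.radians(yawd);s=3000;o=ortho(n,p[n],np.array(c),yaw,z,w,h,s)
    m=f(o.astype(int)).astype(np.uint8)
    k,l,st,ce=cv2.connectedComponentsWithStats(m)
    for i in range(1,k):
        if st[i,4]<mn*9:continue
        v,u=np.where(l==i);q=np.c_[u-w*s/2,h*s/2-v].astype(np.float32)/3
        r=cv2.minAreaRect(q);a=r[2]; a=a-90 if a>45 else a
        C=np.array(c)+np.array([[np.cos(yaw),-np.sin(yaw)],[np.sin(yaw),np.cos(yaw)]])@np.array(r[0])/1000
        print(n,"local",np.round(r[0],1),np.round(r[1],1),"dyaw",round(a,1),"C",C.round(4),"bbox",np.round([np.percentile(q[:,j],pp) for j in(0,1) for pp in(1,99)],1))
dark=lambda o:o.max(2)<55
white=lambda o:(o.min(2)>95)&(o.max(2)-o.min(2)<20)
green=lambda o:(o[...,1]>o[...,2]*1.25)&(o[...,1]>o[...,0]*1.1)
cop=lambda o:(o[...,2]>1.7*o[...,0])&(o[...,2]>o[...,1]*1.25)
E
python3 plan.py .547 .1755 .09 14.9
python3 - <<'E'
from meas import *
C=(.5464,.1748)
for n in p:
    print("green");seg(n,C,14.9,.0425,green,.15,.09)
    print("hdr");seg(n,C,14.9,.0525,white,.12,.09,100)
o=np.vstack([ortho(n,np.clip(p[n]*1.6,0,255).astype(np.uint8),np.array(C),np.radians(14.9),.0525,.16,.1,3000) for n in p]);cv2.imwrite("pics/b.png",o)
E
```

```text
at [0.5296 0.0063 0.1311] [1.7999e+02 6.0000e-02 1.0570e+01] w 0.0859 n 4 turn/row [ 0.    0.01 -1.08]
[ 0.   0.  -1.1] [ 0.0121 -0.0408  0.0103]
[ 0.   0.  -1.1] [ 0.0128 -0.0406  0.0103]
[ 0.   0.  -1.1] [ 0.0136 -0.0403  0.0103]
[ 0.   0.  -1.1] [ 0.0143 -0.04    0.0103]
green
hdr
green
side local [2.8 0.1] [ 53.6 104.7] dyaw -2.9 C [0.5491 0.1756] bbox [-44.7  52.7 -26.   26.3]
hdr
side local [ 4.3 25.4] [16.6 47.8] dyaw -2.7 C [0.544  0.2004] bbox [-18.7  27.   17.   33.3]
side local [  2.5 -22.4] [17.6 47.8] dyaw -2.4 C [0.5546 0.1538] bbox [-20.3  25.  -30.9 -14. ]
```

View pics/b.png

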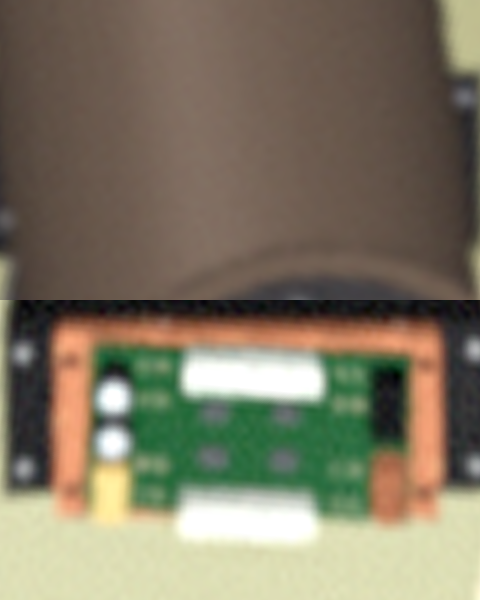

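Call:
{"api": "move_arm", "payload": {"rows": "0 0 0 0.012 -0.041 0 0.0876; 0 0 -0.6 0.0125 -0.041 0 0.0876; 0 0 -0.6 0.0135 -0.041 0.01 0.0876; 0 0 -0.5 0.014 -0.041 0.03 0.0876; 0 0 0 0.002 -0.006 0 0.0876; 0 0 0 0 0 0 0.0876"}}

```text
t: 7.48
eef_pos: [0.55, 0.1837, 0.0898]
ee_rot: [3.141, 0.001, 0.215]
force: [-0.2, -0.2, 0.4]
width: 0.0875
gripper_force: 0.0
```

```bash
python3 plan.py .5477 .176 .0515 12.3
```

```text
at [0.55   0.1837 0.0898] [1.7997e+02 5.0000e-02 1.2320e+01] w 0.0875 n 1 turn/row [0.03 0.05 0.02]
[0.  0.1 0. ] [-0.0039  0.007   0.0383]
```

Call:
{"api": "move_arm", "payload": {"rows": "0 0 0 -0.004 0.007 0 0.0876; 0 0 0 0 0 0.018 0.0876; 0 0 0 0 0 0.015 0.0876; 0 0 0 0 0 0.004 0.0876; 0 0 0 0 0 0 0.0876; 0 0 0 0 0 0 0.0876"}}

```text
t: 8.22
eef_pos: [0.5482, 0.1761, 0.0537]
ee_rot: [-3.141, -0.001, 0.214]
force: [-0.3, 0.6, -0.1]
width: 0.0878
gripper_force: 0.0
```

```bash
python3 plan.py .5477 .176 .0515 12.3
```

```text
at [0.5482 0.1761 0.0537] [-1.7999e+02 -4.0000e-02  1.2270e+01] w 0.0878 n 1 turn/row [-0.01 -0.04 -0.03]
[-0. -0. -0.] [-0.0005 -0.      0.0022]
```

Call:
{"api": "move_arm", "payload": {"rows": "0 0 0 -0.0005 0 0.002 0.0876; 0 0 0 0 0 0 0.05; 0 0 0 0 0 0 0.05; 0 0 0 0 0 0 0.05; 0 0 0 0 0 0 0.05; 0 0 0 0 0 0 0.05; 0 0 0 0 0 0 0.05", "squeeze": 15}}

```text
t: 9.1
eef_pos: [0.5473, 0.1758, 0.0513]
ee_rot: [3.142, 0.0, 0.214]
force: [-0.5, -0.1, 0.5]
width: 0.0557
gripper_force: 15.0
```

Call:
{"api": "move_arm", "payload": {"rows": "0 0 0 0 0 -0.003 0.05; 0 0 0 0 0 -0.01 0.05; 0 0 0 0 0 -0.025 0.05; 0 0 0 0 0 -0.03 0.05; 0 0 0 0 0 -0.012 0.05; 0 0 0 0 0 0 0.05"}}

```text
t: 9.85
eef_pos: [0.5477, 0.1761, 0.1321]
ee_rot: [-3.141, -0.002, 0.214]
force: [-0.6, -0.1, -0.2]
width: 0.0557
gripper_force: 15.0
```

```bash
python3 plan.py .4775 -.3563 .13 1
```

```text
at [0.5477 0.1761 0.1321] [-1.7995e+02 -1.0000e-01  1.2270e+01] w 0.0557 n 10 turn/row [-0.01 -0.01  1.13]
[-0.  -0.   1.1] [-0.0182  0.0505  0.0001]
[-0.  -0.   1.1] [-0.0172  0.0509  0.0001]
[-0.  -0.   1.1] [-0.0162  0.0512  0.0002]
[-0.  -0.   1.1] [-0.0152  0.0515  0.0002]
[-0.  -0.   1.1] [-0.0141  0.0518  0.0002]
[-0.  -0.   1.1] [-0.0131  0.0521  0.0002]
[-0.  -0.   1.1] [-0.0121  0.0523  0.0002]
[-0.  -0.   1.1] [-0.0111  0.0526  0.0002]
[-0.  -0.   1.1] [-0.01    0.0528  0.0002]
[-0.  -0.   1.1] [-0.009   0.0529  0.0002]
```

Call:
{"api": "move_arm", "payload": {"rows": "0 0 1.1 -0.01 0.025 0 0.05; 0 0 1.1 -0.016 0.045 0 0.05; 0 0 1.1 -0.017 0.051 0 0.05; 0 0 1.1 -0.016 0.051 0 0.05; 0 0 1.1 -0.015 0.052 0 0.05; 0 0 1.1 -0.014 0.052 0 0.05; 0 0 1.1 -0.013 0.052 0 0.05; 0 0 1.1 -0.012 0.052 0 0.05"}}

```text
t: 10.85
eef_pos: [0.4872, -0.2188, 0.1302]
ee_rot: [-3.141, 0.002, 0.059]
force: [1.3, -0.5, -0.7]
width: 0.0559
gripper_force: 15.0
```

```bash
python3 plan.py .4775 -.3563 .10 1
```

```text
at [ 0.4872 -0.2188  0.1302] [-1.7997e+02  1.1000e-01  3.3800e+00] w 0.0559 n 3 turn/row [-0.01  0.04  0.79]
[-0.   0.   0.8] [-0.0059  0.0456  0.01  ]
[-0.   0.   0.8] [-0.0053  0.0456  0.01  ]
[-0.   0.   0.8] [-0.0046  0.0457  0.01  ]
```

Call:
{"api": "move_arm", "payload": {"rows": "0 0 0.8 -0.005 0.045 0 0.05; 0 0 0.8 -0.005 0.04 0.01 0.05; 0 0 0.7 -0.004 0.03 0.01 0.05; 0 0 0 -0.001 0.015 0.01 0.05; 0 0 0 0 0 0 0.05; 0 0 0 0 0 0 0.05; 0 0 0 0 0 0 0.05"}}

```text
t: 11.72
eef_pos: [0.4804, -0.3465, 0.1017]
ee_rot: [3.141, -0.001, 0.022]
force: [0.6, -1.1, 0.1]
width: 0.056
gripper_force: 15.0
```

```bash
python3 plan.py .4775 -.3563 .06 1; python3 - <<'E'
from h import *
p,d=arm.grab_frame("side");cv2.imwrite("pics/s4.png",cv2.resize(np.clip(p[60:210,210:410].astype(float)*1.6,0,255).astype(np.uint8),None,fx=4,fy=4,interpolation=cv2.INTER_CUBIC))
np.save("s4.npy",d)
E
```

```text
at [ 0.4804 -0.3465  0.1017] [ 1.7999e+02 -4.0000e-02  1.2400e+00] w 0.056 n 1 turn/row [ 0.01 -0.04  0.24]
[ 0.  -0.   0.2] [-0.0031  0.0097  0.0417]
```

View pics/s4.png

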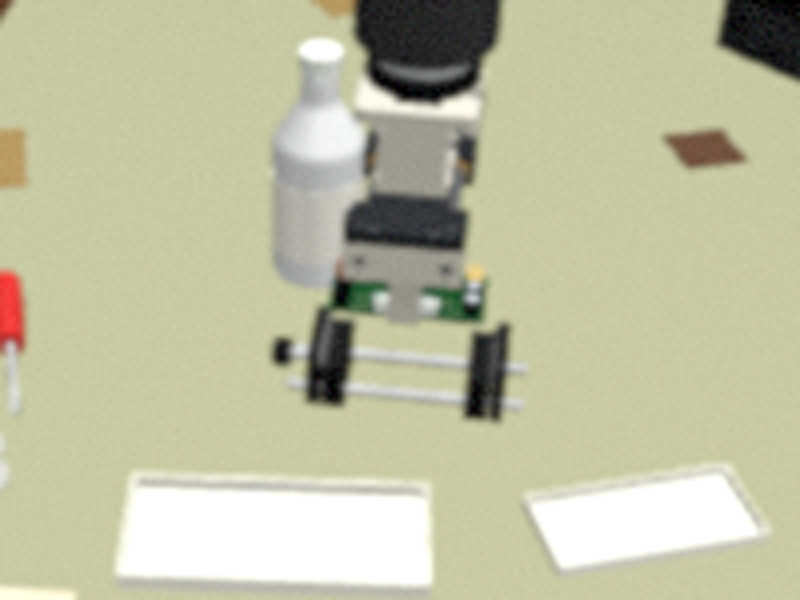

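```bash
python3 - <<'E'
from h import *
f=lambda a:np.array(a)/4+[210,60]
print(ray("side",f([(331,308),(485,320)]),.091).round(4))
# grip finger centre
print("finger",ray("side",f([(390,310),(418,318)]),.094).round(4))
E
```

```text
[[ 0.5327 -0.3178  0.091 ]
 [ 0.4247 -0.3221  0.091 ]]
finger [[ 0.4912 -0.3183  0.094 ]
 [ 0.4708 -0.3123  0.094 ]]
```

Call:
{"api": "move_arm", "payload": {"rows": "0 0 0 -0.0005 0.0097 0 0.05; 0 0 0 0 0 0.015 0.05; 0 0 0 0 0 0.02 0.05; 0 0 0 0 0 0.01 0.05; 0 0 0 0 0 0.005 0.05; 0 0 0 0 0 0.002 0.05; 0 0 0 0 0 0 0.05; 0 0 0 0 0 0 0.05"}}

```text
t: 12.78
eef_pos: [0.48, -0.357, 0.0498]
ee_rot: [3.141, -0.001, 0.021]
force: [-0.4, -0.1, -0.7]
width: 0.0558
gripper_force: 15.0
```

```bash
python3 plan.py .480 -.3563 .0453 1
```

```text
at [ 0.48   -0.357   0.0498] [ 1.7998e+02 -5.0000e-02  1.1800e+00] w 0.0558 n 1 turn/row [ 0.02 -0.05  0.18]
[ 0.  -0.   0.2] [-0.     -0.0007  0.0045]
```

Call:
{"api": "move_arm", "payload": {"rows": "0 0 0 0 0 0.002 0.05; 0 0 0 0 0 0.0015 0.05; 0 0 0 0 0 0.001 0.05; 0 0 0 0 0 0.0005 0.05; 0 0 0 0 0 0 0.05"}}

```text
t: 13.4
eef_pos: [0.4797, -0.3569, 0.0452]
ee_rot: [3.141, -0.0, 0.021]
force: [-2.8, 3.3, 8.9]
width: 0.0557
gripper_force: 15.0
```

```bash
python3 - <<'E'
from h import *
p,d=arm.grab_frame("side");cv2.imwrite("pics/s5.png",cv2.resize(np.clip(p[110:180,250:360].astype(float)*1.6,0,255).astype(np.uint8),None,fx=6,fy=6,interpolation=cv2.INTER_CUBIC))
E
```

```text
(no output)
```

View pics/s5.png

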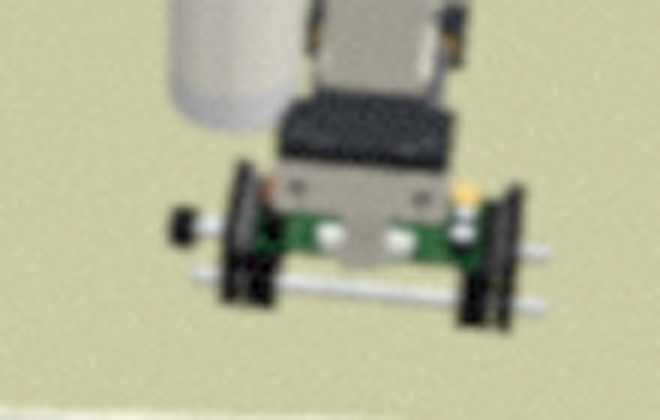

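Call:
{"api": "move_arm", "payload": {"rows": "0 0 0 0 0 0 0.058; 0 0 0 0 0 0 0.065; 0 0 0 0 0 0 0.08; 0 0 0 0 0 0 0.08; 0 0 0 0 0 -0.02 0.08; 0 0 0 0 0 -0.04 0.0876; 0 0 0 0 0 -0.04 0.0876; 0 0 0 0 0 0 0.0876"}}

```text
t: 14.45
eef_pos: [0.4817, -0.3579, 0.1479]
ee_rot: [3.139, -0.006, 0.021]
force: [1.8, 0.3, -0.3]
width: 0.0872
gripper_force: 0.0
```

```bash
python3 plan.py .547 .1755 .13 14.9; python3 - <<'E'
from meas import *
from h import world
C=(.478,-.3563)
for n in p:
    print("green");seg(n,C,1,.0365,green,.15,.09)
    print("hdr");seg(n,C,1,.0465,white,.12,.09,100)
C=(.5464,.1748)
for n in p: print("cop");seg(n,C,14.9,.040,cop,.16,.1)
# filter
for n in p: print("can");seg(n,(.5305,.0065),10.6,.0375,white,.1,.08)
p2,d=arm.grab_frame("side");w=world("side",d);q=w.reshape(-1,3)
k=(abs(q[:,0]-.478)<.035)&(abs(q[:,1]+.356)<.015)&(q[:,2]>.025)&(q[:,2]<.08);print("board z",np.median(q[k],0),k.sum())
o=ortho("side",np.clip(p["side"]*1.6,0,255).astype(np.uint8),np.array((.478,-.3563)),np.radians(1),.0365,.17,.1,3000);o2=ortho("side",np.clip(p["side"]*1.6,0,255).astype(np.uint8),np.array((.5305,.0065)),np.radians(10.6),.003,.17,.1,3000)
cv2.imwrite("pics/s6.png",np.vstack([o,o2])[:600])
E
```

```text
at [ 0.4817 -0.3579  0.1479] [179.84  -0.33   1.2 ] w 0.0872 n 10 turn/row [ 0.02 -0.03 -1.37]
[ 0.  -0.  -1.4] [ 0.0076 -0.0532  0.0017]
[ 0.  -0.  -1.4] [ 0.0089 -0.053   0.0017]
[ 0.  -0.  -1.4] [ 0.0102 -0.0528  0.0017]
[ 0.  -0.  -1.4] [ 0.0114 -0.0525  0.0017]
[ 0.  -0.  -1.4] [ 0.0127 -0.0522  0.0017]
[ 0.  -0.  -1.4] [ 0.0139 -0.0519  0.0017]
[ 0.  -0.  -1.4] [ 0.0152 -0.0516  0.0018]
[ 0.  -0.  -1.4] [ 0.0164 -0.0512  0.0018]
[ 0.  -0.  -1.4] [ 0.0176 -0.0508  0.0018]
[ 0.  -0.  -1.4] [ 0.0188 -0.0503  0.0018]
green
top local [-41.5   1.8] [29.1 57.3] dyaw 0.8 C [ 0.4365 -0.3552] bbox [-55.7 -27.3 -24.3  28.7]
hdr
top local [-18.2 -28.7] [46.8 32.6] dyaw 39.7 C [ 0.4603 -0.3853] bbox [-34.7   4.7 -44.3  -9. ]
green
side local [2.5 5.5] [114.   61.6] dyaw 0.5 C [ 0.4804 -0.3508] bbox [-53.3  57.7 -23.3  33. ]
hdr
side local [ 4.  28.2] [46.  21.7] dyaw 0.0 C [ 0.4815 -0.3281] bbox [-18.   25.7  17.7  38.3]
side local [  4.3 -21. ] [24.  48.7] dyaw 0.0 C [ 0.4827 -0.3772] bbox [-19.   27.7 -32.   -9.3]
cop
top local [ 0.2 -0.5] [ 63.7 135.7] dyaw 0.0 C [0.5467 0.1744] bbox [-66.   66.  -31.7  30.3]
cop
side local [3.  5.2] [ 70.8 135.1] dyaw -0.5 C [0.5479 0.1806] bbox [-62.7  68.  -29.3  37.3]
can
top local [-1.3  0.3] [42. 62.] dyaw 0.0 C [0.5291 0.0066] bbox [-31.3  28.7 -20.   20.3]
can
side local [1.5 0.7] [46.7 63. ] dyaw -0.8 C [0.5318 0.0074] bbox [-28.3  31.  -21.7  23. ]
board z [ 0.47478081 -0.35904814  0.03637069] 118
```

View pics/s6.png

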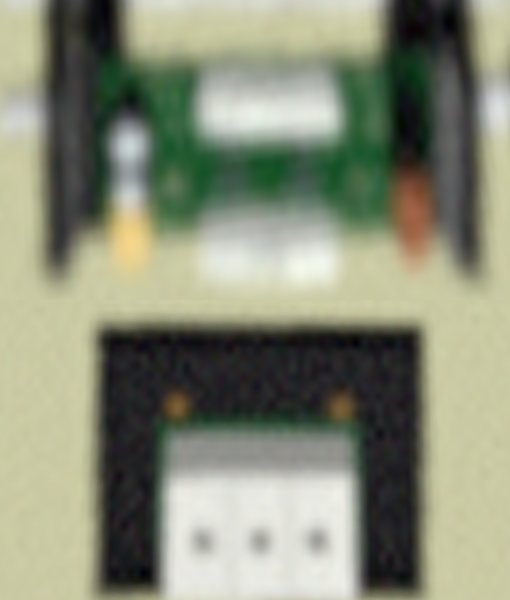

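Call:
{"api": "move_arm", "payload": {"rows": "0 0 -1.4 0.004 -0.03 0 0.0876; 0 0 -1.4 0.009 -0.053 0 0.0876; 0 0 -1.4 0.01 -0.053 0 0.0876; 0 0 -1.4 0.011 -0.053 0.002 0.0876; 0 0 -1.4 0.012 -0.053 0.002 0.0876; 0 0 -1.4 0.013 -0.052 0.002 0.0876; 0 0 -1.4 0.015 -0.052 0.002 0.0876; 0 0 -1.4 0.016 -0.052 0.002 0.0876"}}

```text
t: 15.6
eef_pos: [0.5244, 0.0506, 0.1331]
ee_rot: [3.141, 0.002, 0.217]
force: [0.1, -0.0, 0.7]
width: 0.0877
gripper_force: 0.0
```

```bash
python3 plan.py .548 .175 .09 14.8
```

```text
at [0.5244 0.0506 0.1331] [1.7998e+02 1.1000e-01 1.2420e+01] w 0.0877 n 3 turn/row [ 0.01  0.04 -0.79]
[ 0.   0.  -0.8] [ 0.0166 -0.0388  0.0143]
[ 0.   0.  -0.8] [ 0.0171 -0.0386  0.0143]
[ 0.   0.  -0.8] [ 0.0177 -0.0383  0.0143]
```

Call:
{"api": "move_arm", "payload": {"rows": "0 0 -0.8 0.0165 -0.042 0.004 0.0876; 0 0 -0.8 0.017 -0.037 0.014 0.0876; 0 0 -0.8 0.0125 -0.025 0.015 0.0876; 0 0 0 0.002 -0.005 0.01 0.0876; 0 0 0 0 0 0 0.0876; 0 0 0 0 0 0 0.0876"}}

```text
t: 16.35
eef_pos: [0.547, 0.1652, 0.0913]
ee_rot: [3.141, 0.0, 0.257]
force: [-0.4, -0.3, 0.8]
width: 0.0874
gripper_force: 0.0
```

```bash
python3 plan.py .548 .175 .042 14.8
```

```text
at [0.547  0.1652 0.0913] [1.7999e+02 2.0000e-02 1.4710e+01] w 0.0874 n 1 turn/row [ 0.01  0.02 -0.09]
[ 0.   0.  -0.1] [ 0.0035 -0.0093  0.0493]
```

Call:
{"api": "move_arm", "payload": {"rows": "0 0 -0.1 0.0035 -0.0093 0 0.0876; 0 0 0 0 0 0.015 0.0876; 0 0 0 0 0 0.02 0.0876; 0 0 0 0 0 0.01 0.0876; 0 0 0 0 0 0.002 0.0876; 0 0 0 0 0 0 0.0876; 0 0 0 0 0 0 0.0876"}}

```text
t: 17.23
eef_pos: [0.5485, 0.1763, 0.0449]
ee_rot: [-3.141, -0.001, 0.26]
force: [-0.2, -0.8, -0.9]
width: 0.0873
gripper_force: 0.0
```

```bash
python3 plan.py .548 .175 .042 14.8
```

```text
at [0.5485 0.1763 0.0449] [-1.7998e+02 -6.0000e-02  1.4870e+01] w 0.0873 n 1 turn/row [-0.02 -0.06  0.07]
[-0.  -0.1  0.1] [-0.0008  0.0011  0.0029]
```

Call:
{"api": "move_arm", "payload": {"rows": "0 0 0 -0.0005 0.001 0.0028 0.0876; 0 0 0 0 0 0 0.055; 0 0 0 0 0 0 0.055; 0 0 0 0 0 0 0.055; 0 0 0 0 0 0 0.055; 0 0 0 0 0 0 0.055; 0 0 0 0 0 0 0.055; 0 0 0 0 0 0 0.055", "squeeze": 40}}

```text
t: 18.23
eef_pos: [0.5479, 0.175, 0.0415]
ee_rot: [-3.142, -0.0, 0.26]
force: [-1.5, 0.8, 1.1]
width: 0.0614
gripper_force: 40.0
```

Call:
{"api": "move_arm", "payload": {"rows": "0 0 0 0 0 -0.003 0.055; 0 0 0 0 0 -0.008 0.055; 0 0 0 0 0 -0.02 0.055; 0 0 0 0 0 -0.025 0.055; 0 0 0 0 0 -0.01 0.055; 0 0 0 0 0 0 0.055; 0 0 0 0 0 0 0.055"}}

```text
t: 19.1
eef_pos: [0.5472, 0.1746, 0.1065]
ee_rot: [3.141, 0.002, 0.259]
force: [-1.1, -0.2, -6.8]
width: 0.0609
gripper_force: 40.0
```

```bash
python3 plan.py .4715 .3445 .07 6.3
```

```text
at [0.5472 0.1746 0.1065] [1.7999e+02 9.0000e-02 1.4850e+01] w 0.0609 n 4 turn/row [0.01 0.02 2.14]
[0.  0.  2.1] [-0.0074 -0.0459  0.0091]
[0.  0.  2.1] [-0.0091 -0.0456  0.0091]
[0.  0.  2.1] [-0.0108 -0.0452  0.0091]
[0.  0.  2.1] [-0.0125 -0.0448  0.0091]
```

Call:
{"api": "move_arm", "payload": {"rows": "0 0 1 -0.003 -0.02 0 0.055; 0 0 1.5 -0.006 -0.038 0 0.055; 0 0 2 -0.008 -0.045 0.005 0.055; 0 0 2 -0.011 -0.04 0.01 0.055; 0 0 1.5 -0.008 -0.026 0.01 0.055; 0 0 0.5 -0.004 -0.012 0.01 0.055; 0 0 0 0 0 0 0.055; 0 0 0 0 0 0 0.055"}}

```text
t: 20.1
eef_pos: [0.4725, 0.3438, 0.0722]
ee_rot: [3.141, 0.001, 0.111]
force: [-0.1, 0.2, -5.2]
width: 0.0609
gripper_force: 40.0
```

```bash
python3 plan.py .4715 .3445 .021 6.3; python3 - <<'E'
from meas import *
for n in p: seg(n,(.4715,.3445),6.3,.067,cop,.16,.1)
E
```

```text
at [0.4725 0.3438 0.0722] [1.7995e+02 3.0000e-02 6.3600e+00] w 0.0609 n 1 turn/row [0.05 0.03 0.06]
[0.  0.  0.1] [-0.0009 -0.0009  0.0512]
top local [-47.3  -1. ] [64.  39.2] dyaw -0.6 C [0.4246 0.3383] bbox [-66.3 -28.3 -32.   30. ]
top local [53.  -1.7] [63.3 26.3] dyaw -0.4 C [0.5244 0.3487] bbox [ 41.   65.7 -32.3  29.3]
top local [8.6 4.6] [20. 42.] dyaw -0.9 C [0.4796 0.35  ] bbox [-11.7  28.7  -5.   14.3]
side local [-45.8  -0.3] [64. 35.] dyaw 0.0 C [0.426  0.3391] bbox [-62.7 -29.7 -31.   30.7]
side local [56.3  3.1] [55.3 24.2] dyaw -0.9 C [0.5271 0.3538] bbox [ 44.7  68.  -21.3  29.7]
```

Call:
{"api": "move_arm", "payload": {"rows": "0 0 -0.3 -0.001 -0.001 0.015 0.055; 0 0 0 0 0 0.018 0.055; 0 0 0 0 0 0.01 0.055; 0 0 0 0 0 0.004 0.055; 0 0 0 0 0 0.001 0.055; 0 0 0 0 0 0 0.055; 0 0 0 0 0 0 0.055"}}

```text
t: 21.08
eef_pos: [0.4714, 0.3457, 0.025]
ee_rot: [-3.141, -0.001, 0.116]
force: [0.3, -0.2, -4.5]
width: 0.0618
gripper_force: 40.0
```

Call:
{"api": "move_arm", "payload": {"rows": "0 0 0 0 0 0.0015 0.055; 0 0 0 0 0 0.001 0.055; 0 0 0 0 0 0.0007 0.055; 0 0 0 0 0 0.0005 0.055; 0 0 0 0 0 0 0.055; 0 0 0 0 0 0 0.055"}}

```text
t: 21.82
eef_pos: [0.4712, 0.3454, 0.021]
ee_rot: [-3.142, -0.0, 0.116]
force: [-2.1, -1.3, 0.7]
width: 0.0614
gripper_force: 40.0
```

Call:
{"api": "move_arm", "payload": {"rows": "0 0 0 0 0 0.0003 0.055; 0 0 0 0 0 0 0.063; 0 0 0 0 0 0 0.07; 0 0 0 0 0 0 0.08; 0 0 0 0 0 0 0.08; 0 0 0 0 0 -0.02 0.08; 0 0 0 0 0 -0.04 0.0876; 0 0 0 0 0 -0.04 0.0876"}}

```text
t: 22.82
eef_pos: [0.4711, 0.3453, 0.1213]
ee_rot: [3.141, 0.0, 0.116]
force: [-0.3, 0.3, -0.3]
width: 0.0868
gripper_force: 0.0
```

```bash
python3 - <<'E'
from meas import *
for n in p: seg(n,(.4715,.3445),6.3,.0195,cop,.17,.11)
hs=(.5464,.1748)
for n in p: print("hs");seg(n,hs,14.9,.032,dark,.2,.1)
E
python3 plan.py .5475 .175 .08 14.9
```

```text
top local [15.5 27.3] [17.3 45.7] dyaw 0.0 C [0.4839 0.3734] bbox [-6.7 37.7 19.7 34. ]
top local [-46.2   0.2] [43.7 65.7] dyaw 0.0 C [0.4256 0.3396] bbox [-67.3 -26.3 -31.7  32.3]
side local [-50.    1.8] [65.  28.7] dyaw 0.0 C [0.4216 0.3408] bbox [-63.7 -36.7 -29.7  33.3]
hs
top local [-0.  -1.2] [169.  60.] dyaw 0.6 C [0.5467 0.1736] bbox [-82.3  82.3 -30.3  28. ]
hs
side local [-7.3  0.2] [185.3  99.7] dyaw -0.0 C [0.5393 0.1731] bbox [-98.   81.3 -48.3  48.7]
at [0.4733 0.3476 0.1253] [-179.71   -0.35    6.72] w 0.0873 n 4 turn/row [-0.07 -0.09 -2.04]
[-0.1 -0.1 -2. ] [0.0133 0.0451 0.0112]
[-0.1 -0.1 -2. ] [0.0117 0.0455 0.0112]
[-0.1 -0.1 -2. ] [0.0101 0.0459 0.0112]
[-0.1 -0.1 -2. ] [0.0085 0.0462 0.0113]
```

Call:
{"api": "move_arm", "payload": {"rows": "0 0 -1 0.009 0.03 0 0.0876; 0 0 -2 0.012 0.045 0 0.0876; 0 0 -2 0.0105 0.046 0.01 0.0876; 0 0 -2 0.0085 0.04 0.015 0.0876; 0 0 -1.3 0.004 0.02 0.015 0.0876; 0 0 0 0 0.004 0.005 0.0876; 0 0 0 0 0 0 0.0876; 0 0 0 0 0 0 0.0876"}}

```text
t: 23.92
eef_pos: [0.5458, 0.1712, 0.0759]
ee_rot: [-3.141, -0.001, 0.262]
force: [0.1, 0.1, -0.2]
width: 0.0879
gripper_force: 0.0
```

```bash
python3 plan.py .5475 .174 .026 15.1
```

```text
at [0.5458 0.1712 0.0759] [-1.7999e+02 -5.0000e-02  1.5010e+01] w 0.0879 n 1 turn/row [-0.01 -0.05 -0.09]
[-0.  -0.1 -0.1] [ 0.0023 -0.0022  0.0499]
```

Call:
{"api": "move_arm", "payload": {"rows": "0 0 0 0.002 -0.002 0 0.0876; 0 0 0 0 0 0.015 0.0876; 0 0 0 0 0 0.02 0.0876; 0 0 0 0 0 0.01 0.0876; 0 0 0 0 0 0.004 0.0876; 0 0 0 0 0 0 0.055; 0 0 0 0 0 0 0.055; 0 0 0 0 0 0 0.055", "squeeze": 35}}

```text
t: 24.92
eef_pos: [0.5474, 0.173, 0.027]
ee_rot: [-3.141, -0.001, 0.261]
force: [-0.9, 1.6, 0.7]
width: 0.0632
gripper_force: 1.0
```

Call:
{"api": "move_arm", "payload": {"rows": "0 0 0 0 0 0 0.05; 0 0 0 0 0 0 0.05; 0 0 0 0 0 0 0.05; 0 0 0 0 0 0 0.05; 0 0 0 0 0 0 0.05"}}

```text
t: 25.55
eef_pos: [0.5475, 0.1732, 0.027]
ee_rot: [-3.141, -0.001, 0.262]
force: [-1.9, 3.1, 5.8]
width: 0.0576
gripper_force: 35.0
```

Call:
{"api": "move_arm", "payload": {"rows": "0 0 0 0 0 -0.003 0.05; 0 0 0 0 0 -0.008 0.05; 0 0 0 0 0 -0.02 0.05; 0 0 0 0 0 -0.03 0.05; 0 0 0 0 0 -0.02 0.05; 0 0 0 0 0 -0.007 0.05; 0 0 0 0 0 0 0.05"}}

```text
t: 26.42
eef_pos: [0.5469, 0.1726, 0.1144]
ee_rot: [-3.141, 0.0, 0.261]
force: [0.4, -0.8, -4.2]
width: 0.0578
gripper_force: 35.0
```

```bash
python3 plan.py .545 -.172 .115 7
```

```text
at [0.5469 0.1726 0.1144] [-1.7999e+02  1.0000e-02  1.4950e+01] w 0.0578 n 7 turn/row [-0.    0.    1.14]
[-0.   0.   1.1] [-0.013   0.0475 -0.0001]
[-0.   0.   1.1] [-0.012   0.0477 -0.0001]
[-0.   0.   1.1] [-0.0111  0.048  -0.0001]
[-0.   0.   1.1] [-0.0101  0.0482 -0.0001]
[-0.   0.   1.1] [-0.0092  0.0484 -0.0001]
[-0.   0.   1.1] [-0.0082  0.0485 -0.0001]
[-0.   0.   1.1] [-0.0072  0.0487 -0.0001]
```

Call:
{"api": "move_arm", "payload": {"rows": "0 0 1 -0.006 0.022 0 0.05; 0 0 1 -0.011 0.042 0 0.05; 0 0 1 -0.0115 0.048 0 0.05; 0 0 1 -0.011 0.048 0 0.05; 0 0 1 -0.01 0.048 0 0.05; 0 0 1 -0.009 0.048 0 0.05; 0 0 1 -0.007 0.04 0 0.05; 0 0 1 -0.004 0.025 0 0.05"}}

```text
t: 27.42
eef_pos: [0.5412, -0.1584, 0.1132]
ee_rot: [-3.141, 0.002, 0.119]
force: [1.1, 1.0, -3.4]
width: 0.0581
gripper_force: 35.0
```

Call:
{"api": "move_arm", "payload": {"rows": "0 0 0 -0.001 0.013 0 0.05; 0 0 0 0 0.003 0 0.05; 0 0 0 0 0 0 0.05; 0 0 0 0 0 0 0.05"}}

```text
t: 27.92
eef_pos: [0.5438, -0.1711, 0.1144]
ee_rot: [-3.141, 0.0, 0.123]
force: [-0.8, -0.4, -3.5]
width: 0.0576
gripper_force: 35.0
```

```bash
python3 plan.py .545 -.172 .07 7
```

```text
at [ 0.5438 -0.1711  0.1144] [-179.99    0.      7.03] w 0.0576 n 1 turn/row [-0.01  0.    0.03]
[-0.  0.  0.] [0.0011 0.0011 0.0444]
```

Call:
{"api": "move_arm", "payload": {"rows": "0 0 0 0.001 0.001 0.015 0.05; 0 0 0 0 0 0.025 0.05; 0 0 0 0 0 0.022 0.05; 0 0 0 0 0 0.012 0.05; 0 0 0 0 0 0.005 0.05; 0 0 0 0 0 0.001 0.05; 0 0 0 0 0 0 0.05; 0 0 0 0 0 0 0.05"}}

```text
t: 28.92
eef_pos: [0.5453, -0.1727, 0.0351]
ee_rot: [3.141, -0.001, 0.122]
force: [0.1, 0.2, -3.5]
width: 0.0576
gripper_force: 35.0
```

Call:
{"api": "move_arm", "payload": {"rows": "0 0 0 0 0 0.002 0.05; 0 0 0 0 0 0.001 0.05; 0 0 0 0 0 0.001 0.05; 0 0 0 0 0 0.0005 0.05; 0 0 0 0 0 0 0.05; 0 0 0 0 0 0 0.05"}}

```text
t: 29.68
eef_pos: [0.5448, -0.1728, 0.03]
ee_rot: [3.142, 0.0, 0.122]
force: [-1.4, -0.6, -2.1]
width: 0.0576
gripper_force: 35.0
```

Call:
{"api": "move_arm", "payload": {"rows": "0 0 0 0 0 0.0003 0.05; 0 0 0 0 0 0.0003 0.05; 0 0 0 0 0 0 0.05; 0 0 0 0 0 0 0.05"}}

```text
t: 30.18
eef_pos: [0.5448, -0.1727, 0.0299]
ee_rot: [3.141, -0.0, 0.122]
force: [-3.1, 1.4, 5.9]
width: 0.0579
gripper_force: 35.0
```

Contact. Release, then retreat up and aside.

Call:
{"api": "move_arm", "payload": {"rows": "0 0 0 0 0 0 0.06; 0 0 0 0 0 0 0.065; 0 0 0 0 0 0 0.075; 0 0 0 0 0 0 0.08; 0 0 0 0 0 -0.02 0.08; 0 0 0 0 0 -0.04 0.0876; 0 0 0 0 0 -0.05 0.0876; 0 0 0 0 0 -0.05 0.0876"}}

```text
t: 31.18
eef_pos: [0.5446, -0.1727, 0.1908]
ee_rot: [3.142, 0.0, 0.122]
force: [1.5, 0.1, 0.3]
width: 0.0876
gripper_force: 0.0
```

Call:
{"api": "move_arm", "payload": {"rows": "0 0 0 -0.02 -0.02 -0.01 0.0876; 0 0 0 -0.02 -0.05 0 0.0876; 0 0 0 -0.015 -0.055 0 0.0876; 0 0 0 -0.01 -0.05 0 0.0876; 0 0 0 -0.005 -0.02 0 0.0876; 0 0 0 0 0 0 0.0876; 0 0 0 0 0 0 0.0876"}}

```text
t: 32.05
eef_pos: [0.4518, 0.0122, 0.1994]
ee_rot: [3.142, -0.0, 0.122]
force: [-0.6, -0.0, 0.2]
width: 0.088
gripper_force: 0.0
```

```bash
python3 - <<'E'
from h import *
a,_=arm.grab_frame("side");b,_=arm.grab_frame("top");f=lambda p:np.clip(p*1.6,0,255).astype(np.uint8)
o=np.vstack([f(a)[60:420,100:460],])
t=f(b)[90:330,90:490]
cv2.imwrite("pics/end.png",np.hstack([cv2.resize(o,(400,400)),cv2.resize(t,(400,240))if 0 else cv2.copyMakeBorder(t,0,160,0,0,cv2.BORDER_CONSTANT)]))
E
```

```text
(no output)
```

View pics/end.png

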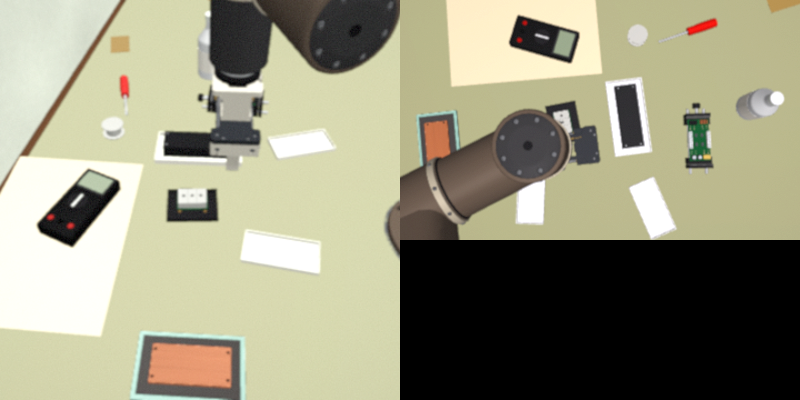

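The picture shows every part in place: the heatsink inside the white tray at (628,117), the board between the jaws at (697,140), the copper plate square on the sheet at (190,365), and the module in the black tray at (192,200). The bottle and multimeter have not moved.

```bash
python3 -c "
from station import arm
print(arm.job_done())"
```

```text
the job is handed in; nothing more can be done
None
```

The amplifier is stripped in the order asked and the job handed in at about 32 s: filter module in the black tray, circuit board on the holder ledges, copper plate square on the abrasive sheet, heatsink in the largest white tray; the bottle and multimeter were not moved.

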